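# Unlock the lever and press it to hold a well's heavy flap open

## Robot

A 7-joint arm with a two-finger parallel gripper is mounted at the origin on a cart in front of the work surface, level with it; the furniture and walls round the work are solid. World frame = base frame: x ahead of the robot, y to its left, z up, the work surface at z = 0. Lengths are in m, angles in rad, forces in N, time in s.
With the tool pointing down it reaches from about 0.4 to 0.875 m from the base axis. Payload 19.3 kg.
Tool frame: the origin (TCP) lies at the very end of the fingers, on their centre line; the grasp point (between the pads) lies 19 mm behind it (bot.grasp_offset is the distance from the TCP to the grasp point, in m); z points along the fingers, x is the direction in which the jaws open and shut, and the axes are right-handed (so a half turn about z gives the same grasp; the last joint's range is limited). The gripper opens to 85 mm and grips with 20 to 120 N. Pads are 22 mm wide; open, the fingers measure 114 mm over their backs; the gripper's body (76 mm by 85 mm) begins 54 mm behind the grasp point. The pads swing forward as they close: fully open they stand 13 mm farther back than shut.
Start: joints at [-0.07, 0.521, -0.036, 1.599, 0.021, 1.021, -0.113], TCP at [0.625, -0, 0.231] pointing down, gripper open.
Joint ranges: [-2.91, 2.91], [-0.3, 2.13], [-1.5, 1.42], [0.17, 2.43], [-1.26, 4.41], [0.16, 1.93], [-2.52, 2.52]. Speed limits (rad/s): [1.89, 1.89, 2.39, 2.39, 3.01, 3.01, 3.01].

## Interface

Orientations are given as [roll, pitch, yaw] about the fixed x, y, z axes, in that order (R = Rz(yaw) Ry(pitch) Rx(roll)).
In Python, from workcell import status, grab_frame, calibration, job, regions_of, mark_of, bot gives the robot as it stands.
- The arm moves only by the tool carry_out, never from a script. Its argument "deltas" is one flat list of numbers, 5 for each row, row after row: the opening, from -1 (shut) to 1 (fully open), then the shift along the tool's x, y, z in cm, then the turn about the tool's z in degrees. A call has 1 to 20 rows; each row shifts and turns the commanded pose from where the row before left it, along the tool's axes as they then stand; what a row does not reach is not made up. A row lasts 1/12 s, in which the tool goes at most 41.7 mm and 7.16 degrees, less where a joint would pass 70% of its speed; a pose out of reach is approached as far as the arm can. A call with a gripper value outside its range is refused whole. The fingers move at their own pace and stop on an object; "newtons" is the grip in N (left out, the last holds). Time passes only in rows, so rows that do not move let the fingers close. It gives the time, the measured TCP pose, the force and the opening at its end, in the units of the state.
- status.observe(): the state, without advancing time (a new reading comes with each control period).
- grab_frame(name): name is "scene" or "side" or "wrist"; returns the picture (384x512x3 uint8, red, green, blue); there is no depth.
- calibration(name): a dict with "fov_y" (degrees; the focal length in pixels is half the picture's height over the tangent of half this angle, whatever the lens; pixels are square), "cx", "cy" (the principal point, pixels), "D" ([k1, k2, p1, p2, k3] as OpenCV has them; the pictures are not rectified), "R" (3x3) and "t" (3): a world point X has camera coordinates R X + t. Camera axes: x right, y down, z forward; pixel columns grow to the right and rows downward; lengths in m; the calibration is good to about 2 mm. A picture is of the moment at which its call begins: read the wrist's pose just before it. calibration takes no time and is no camera call; for the wrist camera it gives the pose at the moment of the call.
- job.job_done(): hands the job in, once; it reports no verdict.
Trained networks look in the newest picture that a camera, given by its name, has taken for a name from the list of things; names that differ only in an ending like _2 or _b are one class to them, and where a whole thing is asked for, a point or a joint stands for the part that bears it (a point fixed in the world has none). Each returns a list of dicts, best first, with "p" (0 to 1); they miss things now and then, are a little off and sometimes report something else, mostly with a low value. They report only what shows in the picture. A call takes as long as a camera call.
- regions_of(camera, target): "region" (384x512 bool, what is visible of it) and "xy" ([column, row] in pixels, amid what is visible of it).
- mark_of(camera, target): "xy" ([column, row] in pixels: a listed point, or the origin of a listed thing).
The state is a dict: "clock": time; "qpos": joint angles; "qd": joint speeds; "joint_efforts": joint torques, N m; "position": TCP position; "tool_rot": TCP orientation; "force": force on the tool from outside, world axes, zero at the start; "moment": the same for the moment, N m; "grip_width": finger opening in m.
Only numpy, scipy, OpenCV 4.12 (cv2) and the standard library are available. Lean on these libraries where they do the work, as an engineer would, in place of code of your own. Each camera call takes 0.05 s, during which the arm holds its last target.

## Task

The heavy flap over the sensor well is to be held open for a look inside, using fingertip pushes only and picking nothing up. First push the upright tab of the lock slide to the right, away from the lever, as far as it goes, so that the lock no longer stands under the lever; then press down the long end of the lever until its rubber foot rests on the bench, so that the short end raises the flap. Finish while still holding the lever down; do not touch the flap itself, do not lift the lever out of its cradle, and leave the other things on the bench alone.

Things in the scene. Friction and masses are not known exactly. Their poses are not given: they have to be found in the camera images.
- fixture: Fixed fixture: aluminium base, two grey notched cheeks (81 mm high) carrying the lever, and behind them a grey square well (108 mm wide) with a steel flap on top. Origin on the bench surface right below the lever's pivot; +x runs along the lever from long end to flap, +y to the left, z up. Near base plate x = -115 to 75 mm, 8 mm thick; well x = 83 to 173 mm.
- lever: Loose aluminium lever, 24 wide, 16 mm thick, lying level in the cheeks by a cross pin. Origin at the pivot, 70 mm above the bench; +x towards the short end (74 mm, toe under the flap's lip), long end 180 mm towards -x over bare bench. Locked it sinks only some 3 degrees; unlocked about 17, until its foot meets the bench. Needs about 3 to 6 N on the pad; it rises if released.
- press_pad (a point): Centre of the top of the black rubber pad (44 mm along the lever, 32 mm across) on the lever's long end, 160 mm from the pivot. About 82 mm above the bench at rest, about 34 mm with the foot down; it moves on an arc about the pivot.
- foot (a point): Lowest point of the domed rubber foot (22 mm diameter) below the lever's long end, 168 mm from the pivot; about 49 mm above the bench at rest, 0 when it rests on the bench.
- lock (a joint): Travel of the steel lock slide in m: 0 to 0.008 at the start, its block (40 mm across, top 57 mm above the bench) under the lever, 90 mm from the pivot; 0.045 fully out to the right (fixture -y), where it meets a stop and stays by friction. Pushing takes about 2 to 4 N.
- tab_inner (a point): Lock slide's upright tab: a point on the flat face towards the lever (faces fixture +y), 82 mm above the bench, 17 mm below the tab's top. Tab 30 mm wide along fixture x, 8 mm thick; the face is 76 mm from the lever's centre line at joint 0. A finger fits between: the low bar there is 24 mm high, the block ends 20 mm from the centre line. Push to fixture -y.
- flap (a joint): Opening of the dark steel flap in rad (116 x 106 x 12 mm, 0.9 kg, hinged along its far edge): 0 shut, about 0.17 with the lever fully down.
- flap_lip (a point): Middle of the lower front edge of the flap's lip, 79 mm above the bench when shut; the lip overhangs the well's front wall by 27 mm, over the toe of the lever.
- sensor_a: Bystander: small grey metal sensor cell, 19 x 21 x 27 mm, standing loose left of the lever; origin at the centre of its underside.
- sensor_b: Bystander: a second sensor cell of the same kind, beside the left cheek.
- label_roll: Bystander: white label roll, 58 mm diameter, 26 mm high, lying right of the cheeks; origin at the centre of its underside.
- driver: Bystander: screwdriver with a yellow handle, 156 x 27 x 26 mm, lying loose near the bench's front edge on the right; origin below its middle, long axis y.

How it is judged:
By the outcome, as a careful person would: the job done as asked, in the order asked, and still so for the second after the job is handed in, while the arm keeps its last pose, push and grip.
It also fails if it takes over 35 s, if anything falls off the work surface, if the arm or the gripper's body presses on something with over 40 N, if the wrist force passes 120 N, or if a joint passes its speed limit or range.

## Working session

There is one attempt and no reset: what is moved stays moved. The work goes in short steps, Python scripts to look and compute and a tool call to move; the robot and the scene stay as the last step left them, time stands still between calls to the robot, and variables do not carry over. Pictures are saved under pics/ and viewed, and the job is handed in when it is done.

Besides the shell and the picture viewer there is one more tool, called after "Request:" by a JSON object that holds its "api" and its "payload". carry_out: Moves the arm, as the interface text tells. Its arguments: {"type":"object","properties":{"deltas":{"type":"array","items":{"type":"number"}},"newtons":{"type":"number"}},"required":["deltas"]}

```bash
mkdir -p pics; ls; cat > h.py <<'E'
import numpy as np, cv2
from workcell import status, grab_frame, calibration, job, regions_of, mark_of, bot
def cam(n):
    c=calibration(n); f=192/np.tan(np.radians(c["fov_y"])/2)
    K=np.array([[f,0,c["cx"]],[0,f,c["cy"]],[0,0,1.]])
    return K,np.array(c["D"],float),np.array(c["R"]),np.array(c["t"])
def tri(obs):
    A=[];b=[];
    for (K,D,R,t),xy in obs:
        u=cv2.undistortPoints(np.array([[xy]],float),K,D)[0,0]
        d=R.T@np.array([u[0],u[1],1]); d/=np.linalg.norm(d); o=-R.T@t
        P=np.eye(3)-np.outer(d,d); A.append(P); b.append(P@o)
    X=np.linalg.lstsq(np.vstack(A),np.hstack(b),rcond=None)[0]
    return X,[np.linalg.norm(a@X-c) for a,c in zip(A,b)]
def proj(c,X):
    K,D,R,t=c; return cv2.projectPoints(np.array(X,float).reshape(-1,3),cv2.Rodrigues(R)[0],t,K,D)[0][:,0]
def save(n,img): cv2.imwrite("pics/"+n,img[:,:,::-1])
E
python3 - <<'E'
from h import *
cs={}
for n in ("scene","side","wrist"):
    cs[n]=cam(n); save(n+"0.png",grab_frame(n))
for tgt in ("press_pad","tab_inner","foot","flap_lip","fixture","lever","sensor_a","label_roll","driver"):
    obs=[]
    for n in cs:
        r=mark_of(n,tgt)
        print(tgt,n,[(np.round(q["xy"],1).tolist(),round(q["p"],2)) for q in r[:2]])
        if r and r[0]["p"]>.4: obs.append((cs[n],r[0]["xy"]))
    if len(obs)>1: X,e=tri(obs); print("   ",X.round(4),np.round(e,4))
s=status.observe(); print(s["clock"],s["position"],s["tool_rot"],s["force"])
E
```

```text
pics
press_pad scene [([306.8, 244.8], 0.59), ([222.7, 258.5], 0.4)]
press_pad side [([204.9, 163.4], 0.79)]
press_pad wrist [([37.7, 17.4], 0.88)]
    [0.432  0.1387 0.0778] [0.0037 0.009  0.0085]
tab_inner scene [([289.5, 210.9], 0.9)]
tab_inner side [([222.6, 190.9], 0.86)]
tab_inner wrist [([122.4, 111.1], 0.83)]
    [0.5115 0.0657 0.0819] [0.0058 0.0021 0.0051]
foot scene [([305.7, 259.3], 0.77)]
foot side [([207.4, 170.2], 0.78)]
foot wrist [([56.2, 31.8], 0.94), ([37.5, 17.5], 0.55)]
    [0.4304 0.1398 0.045 ] [0.0016 0.0027 0.0019]
flap_lip scene [([216.6, 202.5], 0.57)]
flap_lip side [([291.9, 183.8], 0.61)]
flap_lip wrist [([289.5, 11.3], 0.57)]
    [0.6536 0.145  0.0875] [0.0008 0.0014 0.0009]
fixture scene [([235.8, 245.8], 0.91)]
fixture side [([266.6, 205.7], 0.78)]
fixture wrist [([228.3, 32.7], 0.91)]
    [ 0.5985  0.144  -0.0133] [0.005  0.0068 0.0059]
lever scene [([236.8, 219.1], 0.9)]
lever side [([267.7, 183.2], 0.76)]
lever wrist [([222.9, 15.7], 0.72)]
    [0.5966 0.1444 0.0673] [0.0019 0.0031 0.0015]
sensor_a scene [([237.7, 263.2], 0.7), ([224.1, 256.7], 0.63)]
sensor_a side []
sensor_a wrist []
label_roll scene [([251.0, 221.7], 0.72)]
label_roll side [([262.5, 230.0], 0.98)]
label_roll wrist [([248.2, 112.4], 0.74)]
    [ 0.6198  0.0601 -0.0074] [0.0032 0.0026 0.0024]
driver scene [([374.2, 219.4], 0.87)]
driver side [([145.4, 249.4], 0.59)]
driver wrist [([75.4, 250.5], 0.59)]
    [ 0.3899 -0.1128  0.0006] [0.0043 0.003  0.0015]
1.5 [ 6.24977750e-01 -2.98807736e-05  2.31276563e-01] [ 3.14158355e+00  5.78989245e-05 -1.09896129e-05] [ 0.22397517 -0.20143794  0.57681131]
```

View pics/scene0.png

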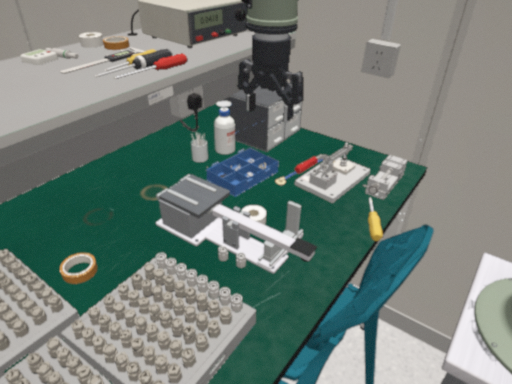

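View pics/side0.png

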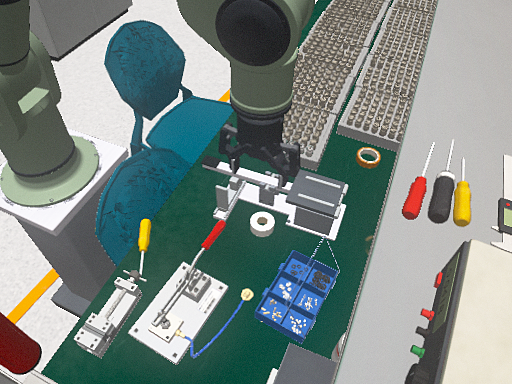

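View pics/wrist0.png

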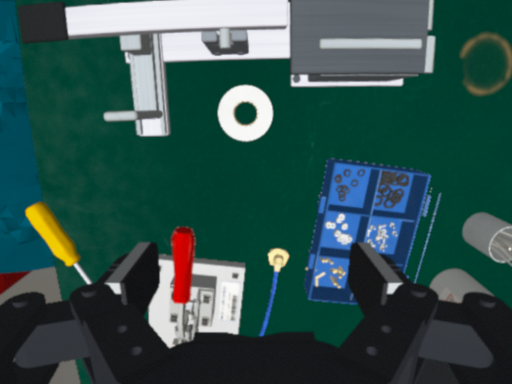

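The scene view shows the fixture near (235,220), with the pad at (300,248) and the tab at (293,215). In the wrist view the tab is at (120,115) and the pad at (43,22). The triangulated points match the given sizes: tab z is 82 mm, pivot z 67 mm, and the fixture yaw is about 2°. I'll shut the fingers and go above the gap between lever and tab.

Request:
{"api": "carry_out", "payload": {"deltas": [-1, -1.9, -1.6, 0, 0, -1, -1.9, -1.6, 0, 0, -1, -1.9, -1.6, 0, 0, -1, -1.9, -1.6, 0, 0, -1, -1.9, -1.6, 0, 0, -1, -1.9, -1.7, 0, 0, -1, 0, 0, 2.5, 0, -1, 0, 0, 2.5, 0, -1, 0, 0, 2.5, 0, -1, 0, 0, 2, 0, -1, 0, 0, 0, 0, -1, 0, 0, 0, 0, -1, 0, 0, 0, 0]}}

```text
clock: 2.58
position: [0.5116, 0.0971, 0.1374]
tool_rot: [-3.141, -0.001, -0.0]
force: [-0.5, -0.1, -0.6]
grip_width: -0.0
```

```bash
python3 - <<'E'
from h import *
cs={}
s=status.observe(); print(s["clock"],s["position"],s["tool_rot"],s["force"],s["grip_width"])
for n in ("scene","side","wrist"):
    cs[n]=cam(n); save(n+"1.png",grab_frame(n))
for tgt in ("tab_inner","lever","foot","press_pad"):
    obs=[]
    for n in cs:
        r=mark_of(n,tgt)
        print(tgt,n,[(np.round(q["xy"],1).tolist(),round(q["p"],2)) for q in r[:2]])
        if r and r[0]["p"]>.4: obs.append((cs[n],r[0]["xy"]))
    if len(obs)>1: X,e=tri(obs); print("   ",X.round(4),np.round(e,4))
E
```

```text
2.5833 [0.51158666 0.09707922 0.13741712] [-3.14130088e+00 -1.08472070e-03 -2.07161263e-04] [-0.52896384 -0.10616311 -0.63316481] -2.737638477089624e-05
tab_inner scene [([292.5, 213.0], 0.82)]
tab_inner side [([225.1, 188.6], 0.56)]
tab_inner wrist []
    [0.5106 0.0717 0.0803] [0.003 0.003]
lever scene [([234.1, 220.0], 0.85)]
lever side [([268.4, 178.5], 0.92)]
lever wrist [([385.0, 134.9], 0.76)]
    [0.5958 0.1505 0.0732] [0.0045 0.0033 0.0038]
foot scene [([307.3, 255.0], 0.82)]
foot side [([208.1, 170.2], 0.96)]
foot wrist []
    [0.4334 0.1331 0.0507] [0.0004 0.0004]
press_pad scene [([306.3, 247.4], 0.96), ([221.8, 259.1], 0.68)]
press_pad side [([208.8, 159.1], 0.96)]
press_pad wrist [([135.0, 139.8], 0.57)]
    [0.4336 0.1438 0.0792] [0.0016 0.0018 0.003 ]
```

View pics/wrist1.png

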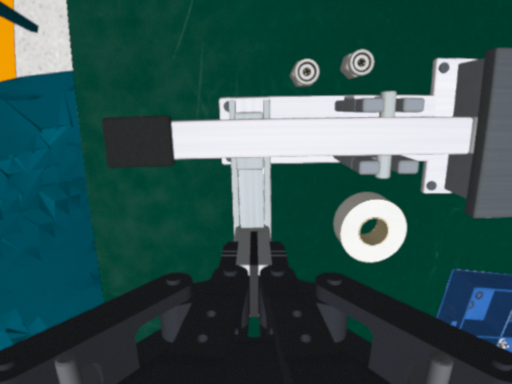

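View pics/scene1.png

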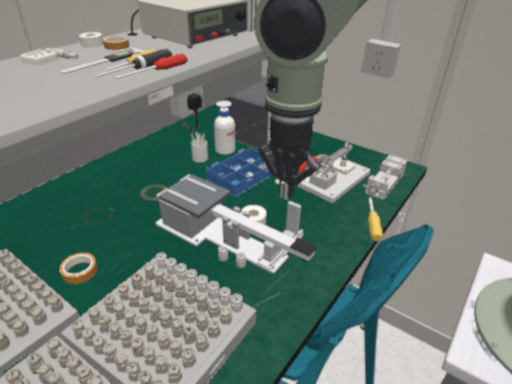

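View pics/side1.png

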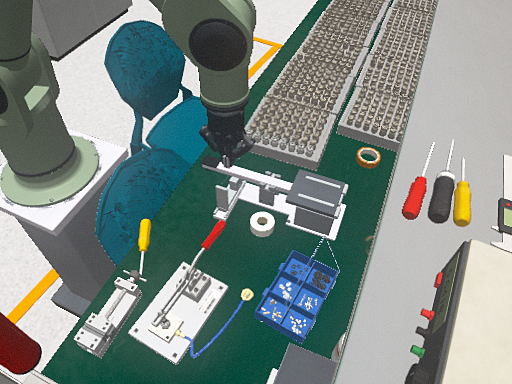

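The wrist view shows the shut fingertip at (253,240), in line with the lock rail (columns 235–270). The lever's centre line is at row 137 and the pad at (138,141). I'll compute these on the known planes.

```bash
python3 - <<'E'
from h import *
c=cam("wrist")
def onplane(xy,z):
    K,D,R,t=c; u=cv2.undistortPoints(np.array([[xy]],float),K,D)[0,0]
    d=R.T@np.array([u[0],u[1],1]); o=-R.T@t; return (o+d*(z-o[2])/d[2]).round(4)
print("pad",onplane((138.5,141.5),.082),"far",onplane((460,136),.078),"edge near",onplane((250,159),.078), "rail L,R",onplane((233,200),.024),onplane((271,200),.024),"block",onplane((252,168),.057))
print(status.observe()["clock"], proj(c,[[.511,.068,.099],[.5116,.0971,.1374]]))
E
```

```text
pad [0.4396 0.1431 0.082 ] far [0.643  0.1473 0.078 ] edge near [0.5085 0.1315 0.078 ] rail L,R [0.4936 0.0889 0.024 ] [0.5252 0.0889 0.024 ] block [0.5096 0.1219 0.057 ]
3.3333 [[253.82958435 265.58491823]
 [255.11231763 248.89234856]]
```

Request:
{"api": "carry_out", "payload": {"deltas": [-1, 0, 0, 1.8, 0, -1, 0, 0, 1.8, 0, -1, 0, 0, 1.8, 0, -1, 0, 0, 1.8, 0, -1, 0, 0, 0, 0, -1, 0, 0, 0, 0, -1, 0, 0.6, 0, 0, -1, 0, 0.6, 0, 0, -1, 0, 0.5, 0, 0, -1, 0, 0.5, 0, 0, -1, 0, 0.5, 0, 0, -1, 0, 0, 0, 0]}}

```text
clock: 4.33
position: [0.5113, 0.0687, 0.0647]
tool_rot: [3.141, -0.001, -0.001]
force: [-0.4, -0.2, -0.1]
grip_width: -0.0
```

Request:
{"api": "carry_out", "payload": {"deltas": [-1, 0, 0.4, 0, 0, -1, 0, 0.4, 0, 0, -1, 0, 0.4, 0, 0, -1, 0, 0, 0, 0]}}

```text
clock: 4.67
position: [0.511, 0.0571, 0.0643]
tool_rot: [3.141, 0.0, -0.001]
force: [0.8, -0.6, -0.3]
grip_width: 0.0003
```

```bash
python3 - <<'E'
from h import *
for n in ("scene","side"): save(n+"2.png",cv2.resize(grab_frame(n)[130:290,140:370],None,fx=3,fy=3,interpolation=cv2.INTER_CUBIC))
E
```

```text
(no output)
```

View pics/scene2.png

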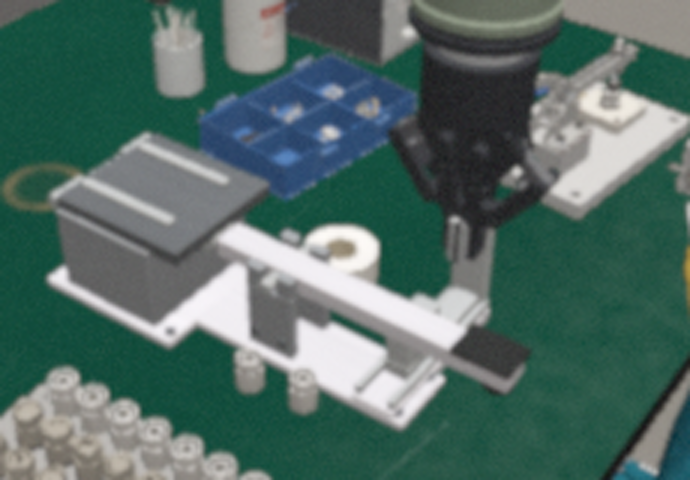

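View pics/side2.png

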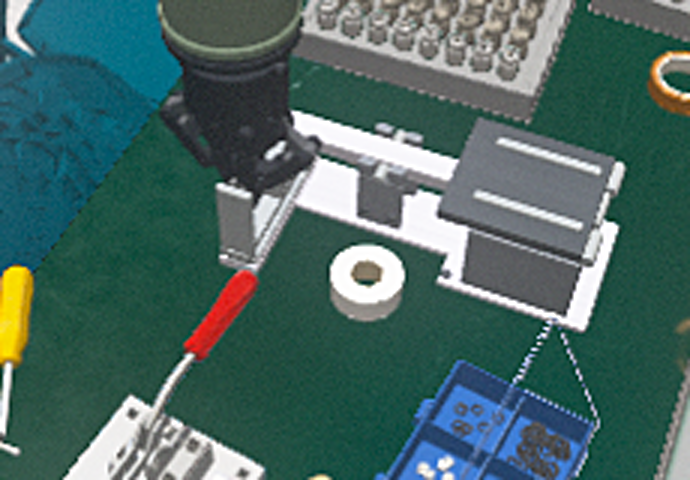

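The fingers are just in front of the tab (scene crop 470,240), with no reaction force yet. I'll go on slowly.

Request:
{"api": "carry_out", "payload": {"deltas": [-1, 0, 0.3, 0, 0, -1, 0, 0.3, 0, 0, -1, 0, 0.3, 0, 0, -1, 0, 0, 0, 0]}}

```text
clock: 5.1
position: [0.5109, 0.0483, 0.0642]
tool_rot: [3.141, 0.0, -0.001]
force: [0.3, -0.7, 0.2]
grip_width: 0.0003
```

Request:
{"api": "carry_out", "payload": {"deltas": [-1, 0, 0.3, 0, 0, -1, 0, 0.3, 0, 0, -1, 0, 0.3, 0, 0, -1, 0, 0, 0, 0]}}

```text
clock: 5.43
position: [0.511, 0.0392, 0.0643]
tool_rot: [3.141, -0.0, -0.001]
force: [0.6, 0.5, 0.6]
grip_width: 0.0
```

```bash
python3 - <<'E'
from h import *
cs={}
for n in ("scene","side"):
    cs[n]=cam(n); im=grab_frame(n); save(n+"3.png",cv2.resize(im[130:290,140:370],None,fx=3,fy=3,interpolation=cv2.INTER_CUBIC))
obs=[]
for n in cs:
    r=mark_of(n,"tab_inner"); print(r)
    if r: obs.append((cs[n],r[0]["xy"]))
if len(obs)>1: print(tri(obs))
E
```

```text
[{'xy': [301.2, 201.3], 'p': 0.97}]
[{'xy': [213.8, 201.8], 'p': 0.71}]
(array([0.51059442, 0.02555482, 0.08324696]), [np.float64(0.002414627799222775), np.float64(0.0024146277992223675)])
```

View pics/side3.png

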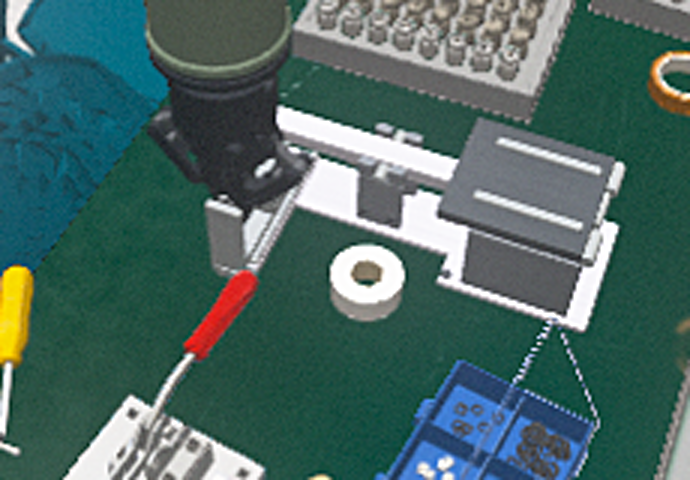

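View pics/scene3.png

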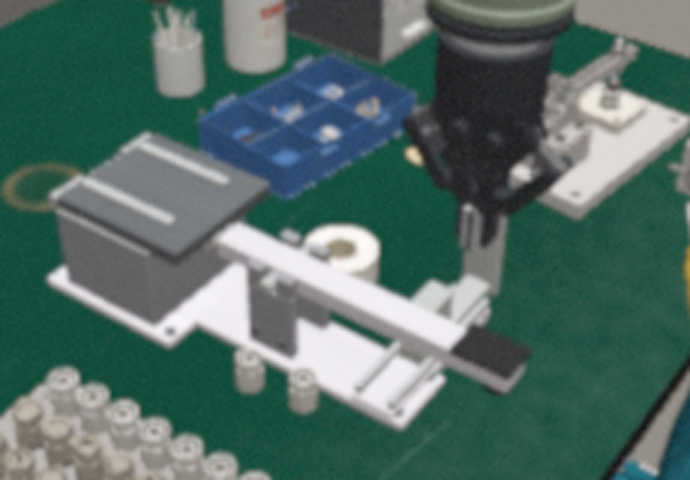

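The slide is moving: the block has come out from under the lever (scene crop 450,300). I'll push until it meets the stop.

Request:
{"api": "carry_out", "payload": {"deltas": [-1, 0, 0.2, 0, 0, -1, 0, 0.2, 0, 0, -1, 0, 0, 0, 0]}}

```text
clock: 5.88
position: [0.511, 0.0356, 0.0643]
tool_rot: [3.142, -0.0, -0.0]
force: [-0.0, 0.2, 0.2]
grip_width: 0.0002
```

Request:
{"api": "carry_out", "payload": {"deltas": [-1, 0, 0.2, 0, 0, -1, 0, 0.2, 0, 0, -1, 0, 0, 0, 0]}}

```text
clock: 6.13
position: [0.511, 0.0346, 0.0643]
tool_rot: [-3.139, -0.0, 0.002]
force: [-0.9, 19.2, -2.9]
grip_width: -0.0001
```

19 N of reaction with the position stalled at y = 0.0346, so the slide is on its stop. I'll back off, rise and go over the pad.

Request:
{"api": "carry_out", "payload": {"deltas": [-1, 0, -0.4, 0, 0, -1, 0, -0.8, 0, 0, -1, 0, 0, -2, 0, -1, 0, 0, -2.5, 0, -1, 0, 0, -2.5, 0, -1, 0, 0, -0.6, 0, -1, -1.5, -2, 0, 0, -1, -1.5, -2, 0, 0, -1, -1.5, -2, 0, 0, -1, -1.5, -2, 0, 0, -1, -1.5, -1.8, 0, 0, -1, 0, 0, 0, 0, -1, 0, 0, 0, 0]}}

```text
clock: 7.22
position: [0.4355, 0.1428, 0.1403]
tool_rot: [3.142, 0.0, 0.002]
force: [-0.1, -0.3, -0.4]
grip_width: -0.0001
```

```bash
python3 - <<'E'
from h import *
cs={}
s=status.observe(); print(s["clock"],s["position"],s["force"])
for n in ("scene","side","wrist"):
    cs[n]=cam(n); im=grab_frame(n); save(n+"4.png",im if n=="wrist" else cv2.resize(im[130:290,140:370],None,fx=3,fy=3,interpolation=cv2.INTER_CUBIC))
for t in ("tab_inner","press_pad"):
  obs=[]
  for n in cs:
    r=mark_of(n,t); print(t,n,r[:1])
    if r and r[0]["p"]>.5: obs.append((cs[n],r[0]["xy"]))
  if len(obs)>1: print(tri(obs))
E
```

```text
7.2167 [0.43551687 0.14284701 0.14026516] [-0.09025266 -0.27797047 -0.42917106]
tab_inner scene [{'xy': [304.0, 260.5], 'p': 0.73}]
tab_inner side [{'xy': [216.0, 203.9], 'p': 0.72}]
tab_inner wrist []
(array([ 0.46733739,  0.08834626, -0.01968135]), [np.float64(0.006841886072452787), np.float64(0.0068418860724522865)])
press_pad scene []
press_pad side [{'xy': [207.7, 160.9], 'p': 0.85}]
press_pad wrist [{'xy': [256.6, 204.7], 'p': 0.73}]
(array([0.43453723, 0.14224331, 0.07626274]), [np.float64(0.00407857306170995), np.float64(0.004078573061709142)])
```

View pics/wrist4.png

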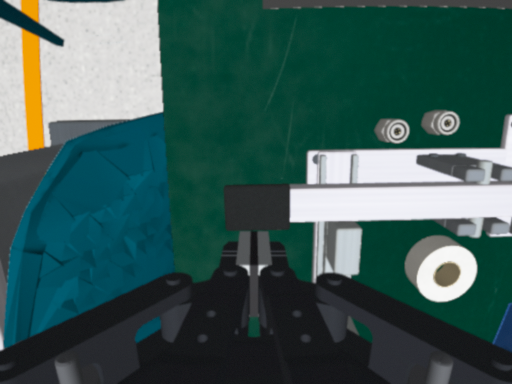

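View pics/side4.png

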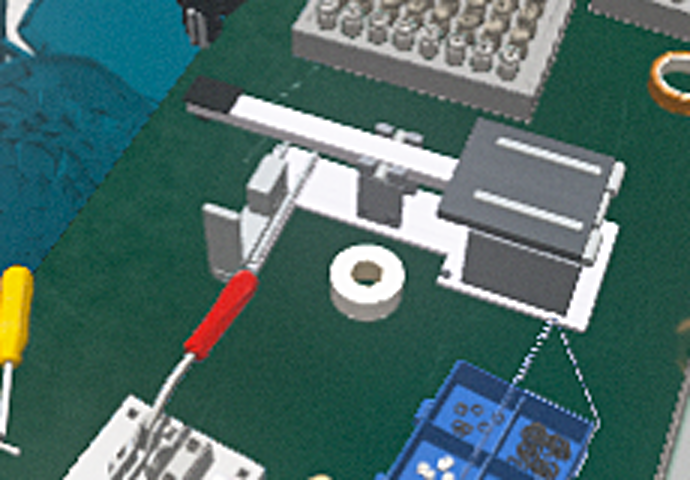

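View pics/scene4.png

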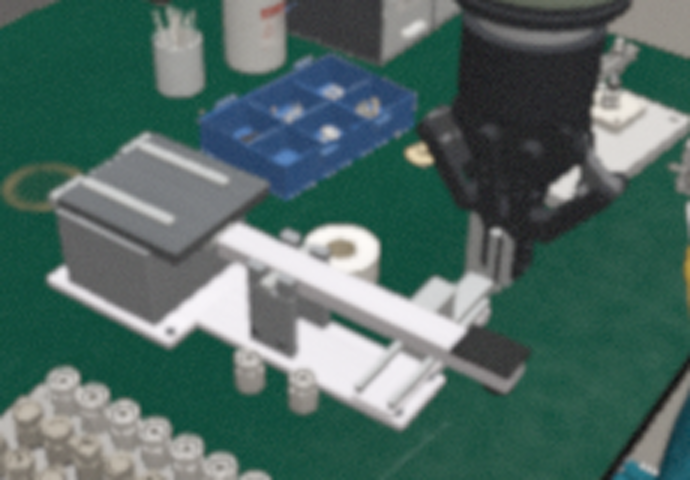

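The wrist view shows the pad at (257,207), right ahead of the fingertip (column 254). The lock block at (345,248) is clear of the lever, and the label roll and sensors haven't moved. I'll press down now.

Request:
{"api": "carry_out", "payload": {"deltas": [-1, 0, 0, 1.5, 0, -1, 0, 0, 1.5, 0, -1, 0, 0, 1.5, 0, -1, 0, 0, 0.5, 0, -1, 0, 0, 0.5, 0, -1, 0, 0, 0.5, 0, -1, 0, 0, 0.5, 0, -1, 0, 0, 0, 0]}}

```text
clock: 8.33
position: [0.4359, 0.142, 0.075]
tool_rot: [3.142, 0.0, 0.0]
force: [-1.6, -0.3, 4.5]
grip_width: -0.0002
```

Request:
{"api": "carry_out", "payload": {"deltas": [-1, 0, 0, 0.5, 0, -1, 0, 0, 0.5, 0, -1, 0, 0, 0.5, 0, -1, 0, 0, 0.5, 0, -1, 0, 0, 0, 0]}}

```text
clock: 8.75
position: [0.436, 0.142, 0.0551]
tool_rot: [-3.142, 0.0, 0.0]
force: [-0.5, 0.6, 3.6]
grip_width: -0.0004
```

Request:
{"api": "carry_out", "payload": {"deltas": [-1, 0, 0, 0.4, 0, -1, 0, 0, 0.4, 0, -1, 0, 0, 0.3, 0, -1, 0, 0, 0, 0]}}

```text
clock: 9.08
position: [0.4368, 0.1422, 0.0446]
tool_rot: [-3.141, -0.001, -0.0]
force: [2.5, 0.0, 4.3]
grip_width: 0.0
```

Request:
{"api": "carry_out", "payload": {"deltas": [-1, 0, 0, 0.2, 0, -1, 0, 0, 0.2, 0, -1, 0, 0, 0, 0]}}

```text
clock: 9.33
position: [0.4369, 0.1423, 0.0409]
tool_rot: [-3.141, -0.002, -0.0]
force: [2.0, 0.3, 5.2]
grip_width: -0.0
```

Request:
{"api": "carry_out", "payload": {"deltas": [-1, 0, 0, 0.2, 0, -1, 0, 0, 0.1, 0, -1, 0, 0, 0, 0]}}

```text
clock: 9.58
position: [0.437, 0.1423, 0.038]
tool_rot: [-3.141, -0.002, -0.0]
force: [3.0, -0.0, 6.5]
grip_width: -0.0002
```

Request:
{"api": "carry_out", "payload": {"deltas": [-1, 0, 0, 0.1, 0, -1, 0, 0, 0.1, 0, -1, 0, 0, 0, 0]}}

```text
clock: 9.83
position: [0.437, 0.1423, 0.036]
tool_rot: [-3.141, -0.002, -0.0]
force: [1.6, 0.2, 5.9]
grip_width: 0.0
```

Request:
{"api": "carry_out", "payload": {"deltas": [-1, 0, 0, 0.1, 0, -1, 0, 0, 0.1, 0, -1, 0, 0, 0, 0]}}

```text
clock: 10.08
position: [0.4374, 0.1424, 0.0343]
tool_rot: [-3.141, -0.003, -0.0]
force: [1.9, -0.7, 14.7]
grip_width: -0.0001
```

Request:
{"api": "carry_out", "payload": {"deltas": [-1, 0, 0, 0.1, 0, -1, 0, 0, 0, 0]}}

```text
clock: 10.25
position: [0.4376, 0.1424, 0.0338]
tool_rot: [-3.14, -0.003, -0.0]
force: [-1.4, -1.8, 30.2]
grip_width: 0.0002
```

The force jumped to 30 N and z stalled at 34 mm, so the foot is on the bench. I'll ease off a little and look.

Request:
{"api": "carry_out", "payload": {"deltas": [-1, 0, 0, -0.05, 0, -1, 0, 0, 0, 0, -1, 0, 0, 0, 0, -1, 0, 0, 0, 0]}}

```text
clock: 10.58
position: [0.4375, 0.1424, 0.0341]
tool_rot: [-3.14, -0.003, -0.0]
force: [1.2, -1.7, 18.7]
grip_width: 0.0001
```

```bash
python3 - <<'E'
from h import *
cs={}
for n in ("scene","side","wrist"):
    cs[n]=cam(n); im=grab_frame(n); save(n+"5.png",im if n=="wrist" else cv2.resize(im[130:290,140:370],None,fx=3,fy=3,interpolation=cv2.INTER_CUBIC))
for t in ("foot","press_pad","flap_lip","tab_inner","label_roll"):
  obs=[]
  for n in cs:
    r=mark_of(n,t)
    if r and r[0]["p"]>.5: obs.append((cs[n],r[0]["xy"]))
  if len(obs)>1: print(t,tri(obs))
s=status.observe(); print(s["clock"],s["position"],s["force"])
E
```

```text
foot (array([0.44352797, 0.14343753, 0.00112517]), [np.float64(0.0004152308738508001), np.float64(0.0014146675528514442), np.float64(0.00100304756569285)])
press_pad (array([ 0.50653737,  0.0857663 , -0.07219085]), [np.float64(0.04465908541716563), np.float64(0.09594045724725211), np.float64(0.06506986443934831)])
label_roll (array([ 0.62051625,  0.05479206, -0.00482034]), [np.float64(0.001890198167811797), np.float64(0.0038929381623523033), np.float64(0.002041343944125369)])
11.4833 [0.43743343 0.14236905 0.03408753] [ 1.19778517 -1.36405797 19.50111752]
```

View pics/wrist5.png

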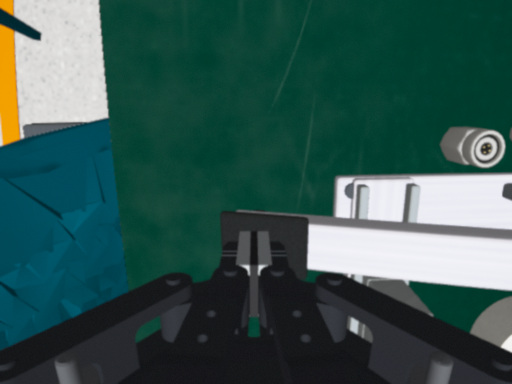

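View pics/side5.png

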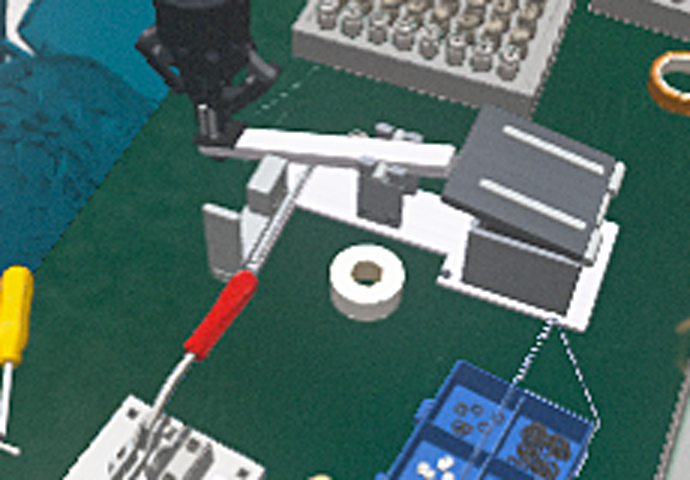

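View pics/scene5.png

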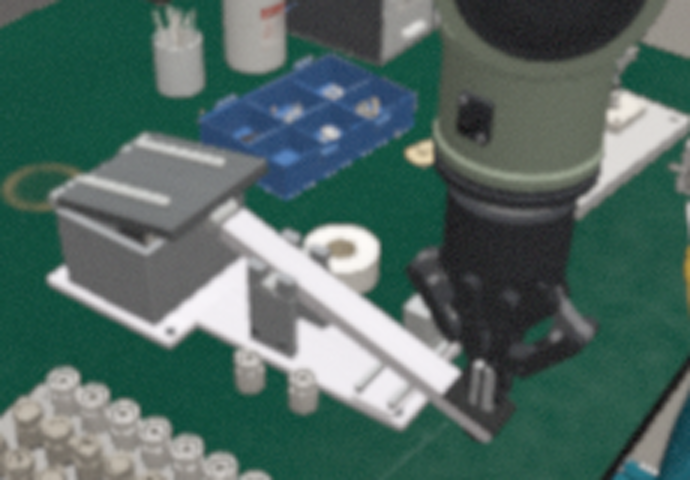

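The flap is raised (side crop 530,160), the foot measures 1 mm above the bench, the lock is fully out and nothing else has moved. I'll hand the job in while still pressing.

```bash
python3 -c "
from h import *
print(job.job_done()); s=status.observe(); print(s['clock'],s['position'],s['force'])"
```

```text
the job is handed in; nothing more can be done
None
the job is handed in; nothing more can be done
```

The flap is open and the arm is still holding the lever down; I handed the job in at about 11.5 s on the clock.

**What I did:** I pushed the lock tab right with the shut fingers until it met its stop, where the reaction rose to 19 N and the fingers stalled. I then backed off, rose, moved over to the lever's pad and pressed it down until the foot met the bench. The force reached about 30 N there, so I eased off to hold at about 19 N.

**Last checks:**
- **Foot:** it measured about 1 mm above the bench, within the camera calibration's 2 mm.
- **Fingertips:** they stood at 34 mm, the pad height expected with the foot down.
- **Flap and lock:** the pictures show the flap raised and the lock block clear of the lever.
- **Other things on the bench:** the label roll and both sensor cells look unmoved. The yellow driver does too, though only the side picture shows it.

**Checks that failed or disagreed:**
- **After the press:** the pad point came out inconsistent because the fingers cover it. The flap lip and tab points gave no usable two-view fix. I judged those from the pictures and forces instead.
- **Before the press:** one tab measurement was wrong because of a false detection in the scene camera, and I ignored it.

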